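Clear, dial open and present a combination lock

ROBOT

A 6-joint arm with a two-finger parallel gripper is mounted at the origin on a cart in front of the work surface, level with it; the furniture and walls round the work are solid. World frame = base frame: x ahead of the robot, y to its left, z up, the work surface at z = 0. Lengths are in m, angles in degrees, forces in N, time in s.
With the tool pointing down it reaches from about 0.35 to 0.975 m from the base axis. Payload 4.9 kg.
Tool frame: the origin (TCP) lies between the finger pads; the fingertips stand 17 mm ahead of it and the grasp point (between the pads) lies 2 mm behind it (tcp_to_tips is the distance from the TCP to the fingertips, in m); x points along the fingers, y is the direction in which the jaws open and shut, and the axes are right-handed (so a half turn about x gives the same grasp; the last joint's range is limited). The gripper opens to 85 mm and grips with 20 to 120 N. Pads are 22 mm wide; open, the fingers measure 114 mm over their backs; the gripper's body (76 mm by 85 mm) begins 54 mm behind the grasp point. The pads swing forward as they close: fully open they stand 13 mm farther back than shut.
Start: joints at [-80.386, 3.019, 92.412, -0, 84.569, -6.818], TCP at [0.177, -0.599, 0.248] pointing down, gripper open.
Joint ranges: [-172.51, 172.51], [-57.92, 126.97], [3.15, 148.05], [-58.71, 238.71], [5.1, 150.11], [-179.66, 179.66]. Speed limits (degrees/s): [147.25, 147.25, 180, 180, 180, 180].

INTERFACE

Orientations are given as a 3x3 rotation matrix whose columns are the frame's x, y, z axes.
In Python, from bench import read_state, snapshot, job_done, tcp_to_tips gives the robot as it stands.
- The arm moves only by the tool play_rows, never from a script. Its argument "deltas" is a list that holds one entry, the list of rows, each a list of 7 numbers: the shift along the tool's x, y, z in m, then the turn, a rotation vector about the tool's x, y, z in rad, then the closure, from -1 (fully open) to 1 (shut). A call has 1 to 5 rows; each row shifts and turns the commanded pose from where the row before left it, along the tool's axes as they then stand; what a row does not reach is not made up. A row lasts 1/8 s, in which the tool goes at most 62.5 mm and 10.7 degrees, less where a joint would pass 70% of its speed; a pose out of reach is approached as far as the arm can. A call with a gripper value outside its range is refused whole. The fingers move at their own pace and stop on an object; "newtons" is the grip in N (left out, the last holds). Time passes only in rows, so rows that do not move let the fingers close. It gives the time, the measured TCP pose, the force and the opening at its end, in the units of the state.
- read_state(): the state, without advancing time (a new reading comes with each control period).
- snapshot(name): name is "scene" or "top" or "wrist"; returns a dict with "color" (420x560x3 uint8, red, green, blue), "fovy" (degrees; the focal length in pixels is half the picture's height over the tangent of half this angle, whatever the lens; pixels are square), "cx", "cy" (the principal point, pixels), "k1" (the pictures are not rectified: a ray, as slopes to the right and down, at radius r is drawn at 1 + k1 r^2 times it, then the intrinsics apply), "R" (3x3) and "t" (3): a world point X has camera coordinates R X + t. Camera axes: x right, y down, z forward; pixel columns grow to the right and rows downward; lengths in m; the calibration is good to about 2 mm. A picture is of the moment at which its call begins. There is no depth.
- job_done(): hands the job in, once; it reports no verdict.
The state is a dict: "t": time; "qpos": joint angles; "qvel": joint speeds; "effort": joint torques, N m; "eef_pos": TCP position; "tcp_rot": TCP orientation; "force": force on the tool from outside, world axes, zero at the start; "moment": the same for the moment, N m; "gripper_width": finger opening in m.
Only numpy, scipy, OpenCV 4.12 (cv2) and the standard library are available. Lean on these libraries where they do the work, as an engineer would, in place of code of your own. Each camera call takes 0.05 s, during which the arm holds its last target.

TASK

Open the combination lock standing in the grey cradle and hold it up for inspection: first turn its dial clockwise to the white zero mark and pause there for about a second to clear it, then turn on clockwise to the third click, at the green mark, with the lock still in its cradle. Then pull the shackle open by its top bar, lift the lock by it and finish still holding it, hanging still and about level from the open shackle with its underside some 10 cm or more above the plywood platform and the dial still at green. Leave the other things on the platform alone.

Things in the scene. Friction and masses are not known exactly. Their poses are not given: they have to be found in the camera images.
- lock: combination lock, dark steel case 124 (x) x 58 (y) x 34 (z) mm, 0.3 to 0.45 kg, loose in its cradle. Origin: centre of its underside; z up; x from the dial end (nearer the robot, within 0.45 rad) to the shackle end. Dial axis upright at x = -33 mm; shackle legs at x = +33, y = -18 and +18 mm. Heavy at the shackle end, so it hangs nearly level from the shackle
- dial (a joint): dial angle, rad: 0 = its white pointer line at the case's white zero mark (pointer to the case's -x); positive = clockwise from above; range -1.1 to 1.25; starts -0.9 to -0.42. Click notches at 0 (white mark), 0.3, 0.6 (yellow), 0.9 (green, third click) hold it when let go; about 0.06 N m to leave one. The shackle is free only within 0.12 of 0.9; else the lock would come up shut
- dial_grip (a point): middle of the dial's raised grip bar, on the dial's axis, 17 mm above the case's top. Bar 36 mm long (along the pointer line), 14 mm wide, top 26 mm above the case; under it a round skirt of 22 mm radius, 7 mm high. This frame turns with the case, not the dial: at dial value q the bar lies along the case's x axis turned by -q about z
- shackle (a joint): how far the shackle is pulled out of the case, m: 0 = shut, 0.018 = fully open (stop). It slides along the case's z with little friction and drops shut when let go; the weight of the hanging lock keeps it open when lifted by the bow
- shackle_bow (a point): middle of the shackle's straight top bar, which runs along the case's y for 22 mm; round steel bar 8 mm thick, its axis 46 mm above the case's top when shut; rises with the shackle. Legs 36 mm apart
- riser: fixed plywood platform, 360 (x) x 660 (y) mm, standing on four legs on the table; its top, on which everything here stands, is 115 mm above the table. Origin: on the table under its centre
- cradle: fixed grey tray that holds the lock, 144 (x) x 78 (y) mm, walls 8 mm thick and 20 mm high, floor 8 mm above the platform, 2 mm clearance round the lock, which lifts straight up out of it. Origin: centre of its underside; x along the lock
- tweezers: thin steel tweezers, 126x13x9 mm, lying flat left of the lock; bystander, to be left alone. Origin: centre of its underside
- bin: small open blue parts bin, 60x85x28 mm, right of the lock; bystander, to be left alone. Origin: centre of its underside
- screwdriver: precision screwdriver with red handle, 163 mm long, 13 mm thick, lying at the back right; bystander, to be left alone. Origin: centre of its underside
- mug: lidded white and green mug, 135 mm high, at the back; bystander, to be left alone. Origin: centre of its underside
- glue: white and yellow glue bottle, 98 mm high, at the back; bystander, to be left alone. Origin: centre of its underside
- cutters: blue-handled side cutters, 120x49x12 mm, at the front right; bystander, to be left alone. Origin: centre of its underside

How it is judged (in metres and radians):
On the way, in this order (a step that is already met when the one before it is completed fails the run):
1. dial cleared: pointer resting at the white zero mark, shackle shut, lock in its cradle (value of joint dial between -0.1 and 0.1 rad and value of joint shackle below 0.003 m and z of lock in the frame of cradle below 0.014 m), for 0.3 s.
2. dial turned on to the third click (green), shackle shut, lock in its cradle (value of joint dial between 0.78 and 1.02 rad and value of joint shackle below 0.003 m and z of lock in the frame of cradle below 0.014 m), for 0.2 s.
3. shackle pulled open (value of joint shackle above 0.014 m), for 0.1 s.
At the end, for the whole second after the job is handed in: the fingers hold the lock at its shackle bow: shackle pulled out more than 14 mm, dial within 0.12 rad of the green mark, underside more than 85 mm above the platform, tilted less than 0.35 rad, at rest, clear of the cradle (value of joint shackle above 0.014 m and value of joint dial between 0.78 and 1.02 rad and height (world z) of lock above 0.2 m and angle between lock's own z axis and vertical below 0.35 rad and contact force between the fingers and lock above 1 N and contact force between lock and cradle below 0.1 N and distance between shackle_bow and the grasp point below 0.04 m and linear speed of lock below 0.03 m/s); the arm keeps its last pose, push and grip.
It fails at once if a bystander was moved more than 25 mm (distance of any of tweezers, bin, screwdriver, mug, glue, cutters from where it was at the start of the episode above 0.025 m).
It also fails if it takes over 61 s, if anything falls off the work surface, if the arm or the gripper's body presses on something with over 40 N, if the wrist force passes 120 N, or if a joint passes its speed limit or range.

## Working session

There is one attempt and no reset: what is moved stays moved. The work goes in short steps, Python scripts to look and compute and a tool call to move; the robot and the scene stay as the last step left them, time stands still between calls to the robot, and variables do not carry over. Pictures are saved under pics/ and viewed, and the job is handed in when it is done.

Besides the shell and the picture viewer there is one more tool, called after "Request:" as name(argument=value, ...), one argument or row to a line, values as JSON. play_rows: Moves the arm, as the interface text tells. Its arguments: {"type":"object","properties":{"deltas":{"type":"array"},"newtons":{"type":"number"}},"required":["deltas"]}

```bash
mkdir -p pics; ls
python3 - <<'E'
from bench import *
import cv2
s=read_state();print(s['t'],s['eef_pos'],s['tcp_rot'],s['gripper_width'],tcp_to_tips)
for n in ['scene','top']:
    d=snapshot(n);cv2.imwrite(f'pics/{n}0.png',cv2.cvtColor(d['color'],cv2.COLOR_RGB2BGR));print(n,d['fovy'],d['cx'],d['cy'],d['k1'],d['R'],d['t'])
E
```

```text
pics
0.0 [ 0.17671259 -0.5988774   0.24704889] [[-3.56298159e-04  2.82916095e-01 -9.59144596e-01]
 [ 2.06567007e-03 -9.59142403e-01 -2.82916215e-01]
 [-9.99997803e-01 -2.08207882e-03 -2.42670638e-04]] 0.08566300820799246 0.017
scene 54.76199704642738 278.739850113379 209.9892577166617 -0.1244240567440242 [[-0.86868903 -0.49527165 -0.00923967]
 [-0.3571002   0.6390503  -0.68124457]
 [ 0.34330573 -0.58849019 -0.73199759]] [0.48599413 0.28413188 0.86054301]
top 54.93592842169059 278.46035531931676 206.43876218696917 -0.031917271506879105 [[-0.0286146  -0.99919409  0.02814904]
 [-0.98063873  0.02260334 -0.19451674]
 [ 0.19372371 -0.03317006 -0.98049522]] [0.00477783 0.58764413 0.89280582]
```

View pics/scene0.png

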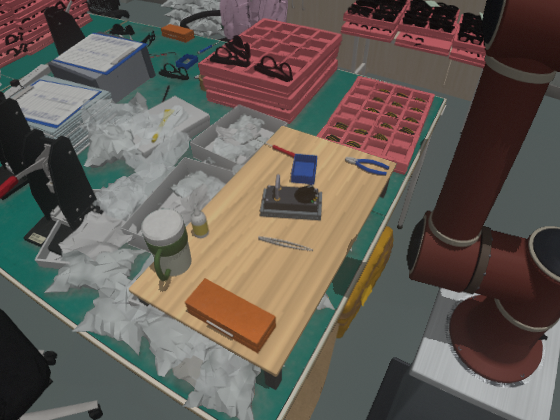

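View pics/top0.png

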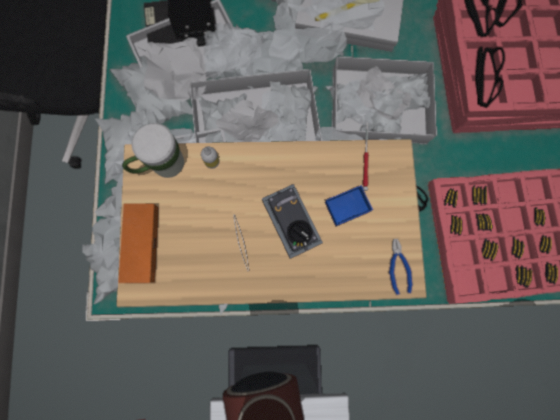

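```bash
cat > h.py <<'E'
import numpy as np, cv2
from bench import *
def K(d):
    f=d['color'].shape[0]/2/np.tan(np.radians(d['fovy']/2)); return np.array([[f,0,d['cx']],[0,f,d['cy']],[0,0,1]])
def dist(d): return np.array([d['k1'],0,0,0,0.])
def proj(d,X):
    return cv2.projectPoints(np.atleast_2d(np.array(X,float)),cv2.Rodrigues(d['R'])[0],d['t'],K(d),dist(d))[0][:,0]
def back(d,px,z):
    u=cv2.undistortPoints(np.array(px,float).reshape(-1,1,2),K(d),dist(d))[:,0]
    r=np.c_[u,np.ones(len(u))]@d['R']; c=-d['R'].T@d['t']
    return c+r*((z-c[2])/r[:,2])[:,None]
def crop(d,name,u0,v0,w,h,k):
    im=cv2.cvtColor(d['color'],cv2.COLOR_RGB2BGR)[v0:v0+h,u0:u0+w]
    cv2.imwrite('pics/'+name,cv2.resize(im,None,fx=k,fy=k,interpolation=cv2.INTER_CUBIC))
E
python3 - <<'E'
from h import *
d=snapshot('top');crop(d,'topc.png',250,170,100,100,6)
d=snapshot('scene');crop(d,'scenec.png',240,165,100,70,7)
E
```

```text
(no output)
```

View pics/topc.png

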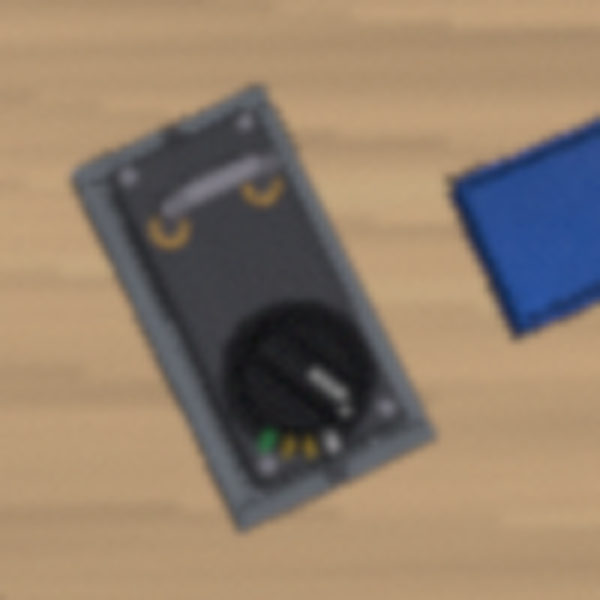

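View pics/scenec.png

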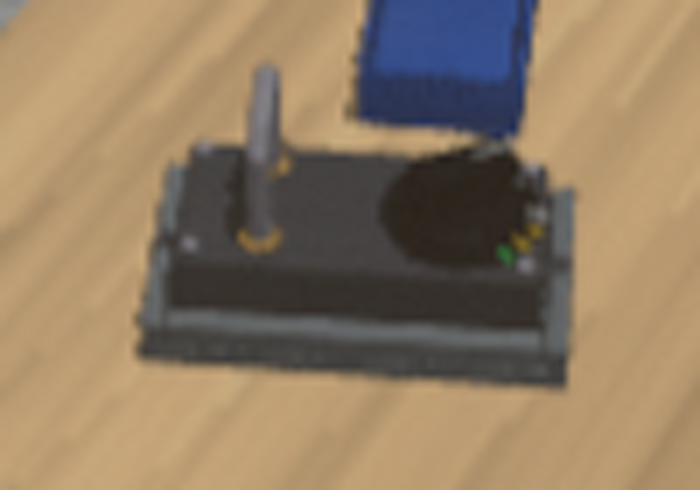

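Run:
```python
from h import *
from scipy.optimize import least_squares
d=snapshot('top')
def full(p): return (np.array(p,float)+.5)/6-.5+[250,170]
px=full([(262,87),(76,176),(241,528),(436,437)])
P=back(d,px,0.135);print(P)
L=np.array([(72,-39),(72,39),(-72,39),(-72,-39)])/1000
def T(q,l): c,s=np.cos(q[2]),np.sin(q[2]); return l@np.array([[c,s],[-s,c]])+q[:2]
r=least_squares(lambda q:(proj(d,np.c_[T(q,L),np.full(4,.135)])-px).ravel(),[.6,0,.3]);q=r.x
print(q,np.degrees(q[2]),r.fun)
# features
for n,p,z in [('zero',(332,440),.157),('ptr_in',(315,373),.183),('ptr_out',(345,412),.164),('ptr mid line end',(340,400),.183),('collarL',(170,232),.157),('collarR',(264,190),.157),('dialc',(300,365),.164),('green',(267,440),.157)]:
    w=back(d,[full(p)],z)[0]; l=(w[:2]-q[:2])@np.array([[np.cos(q[2]),-np.sin(q[2])],[np.sin(q[2]),np.cos(q[2])]])
    print(n,w,l*1000)
# overlay
im=cv2.resize(cv2.cvtColor(d['color'],cv2.COLOR_RGB2BGR)[170:270,250:350],None,fx=6,fy=6,interpolation=cv2.INTER_CUBIC)
pts=[(-.033,0,.183),(.033,.018,.157),(.033,-.018,.157),(.033,.011,.203),(.033,-.011,.203),(.062,.029,.157),(.062,-.029,.157),(-.062,-.029,.157),(-.062,.029,.157)]
for x,y,z in pts:
    w=T(q,np.array([[x,y]]))[0]; u=(proj(d,[[*w,z]])[0]-[250,170]+.5)*6-.5
    cv2.circle(im,tuple(int(a) for a in u),4,(0,0,255),1)
cv2.imwrite('pics/ov.png',im)
d=snapshot('scene')
im=cv2.resize(cv2.cvtColor(d['color'],cv2.COLOR_RGB2BGR)[165:235,240:340],None,fx=7,fy=7,interpolation=cv2.INTER_CUBIC)
for x,y,z in pts:
    w=T(q,np.array([[x,y]]))[0]; u=(proj(d,[[*w,z]])[0]-[240,165]+.5)*7-.5
    cv2.circle(im,tuple(int(a) for a in u),4,(0,0,255),1)
cv2.imwrite('pics/ov2.png',im)
```

```text
[[ 0.62130219 -0.04153656  0.135     ]
 [ 0.58967866  0.02679231  0.135     ]
 [ 0.46189945 -0.02845443  0.135     ]
 [ 0.49212177 -0.09876459  0.135     ]]
[ 0.54135958 -0.03548035  0.41377902] 23.707791321007395 [ 0.29393858 -0.74424309 -1.12121437 -0.84432999  0.16066184  1.01881568
  0.66546391  0.45429213]
zero [ 0.48974275 -0.05962005  0.157     ] [-56.96668721  -1.34879548]
ptr_in [ 0.50972759 -0.05230326  0.183     ] [-35.72652611  -2.68484038]
ptr_out [ 0.49851326 -0.06380305  0.164     ] [-50.61820777  -8.70516549]
ptr mid line end [ 0.50040536 -0.0603387   0.183     ] [-47.49286206  -6.2939478 ]
collarL [ 0.56409154 -0.00580692  0.157     ] [32.74442725 18.02934211]
collarR [ 0.57836181 -0.03928999  0.157     ] [ 32.34778347 -18.36569909]
dialc [ 0.51513026 -0.04897386  0.164     ] [-29.4411438   -1.80868144]
green [ 0.49032528 -0.03717003  0.157     ] [-47.40678036  18.9723956 ]
```

View pics/ov.png

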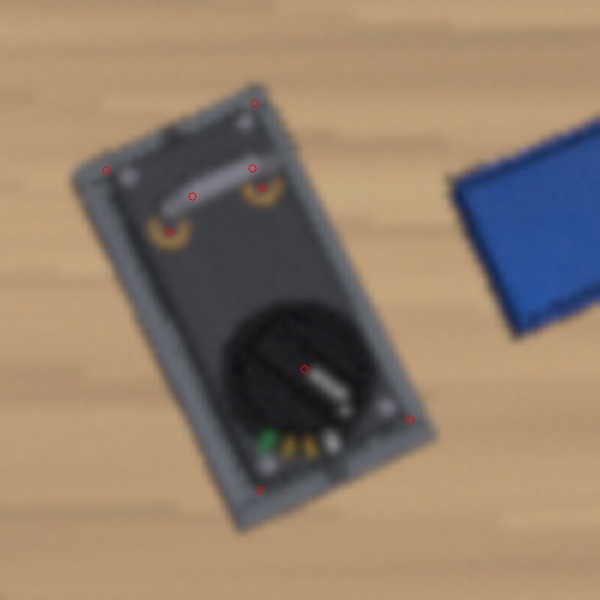

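View pics/ov2.png

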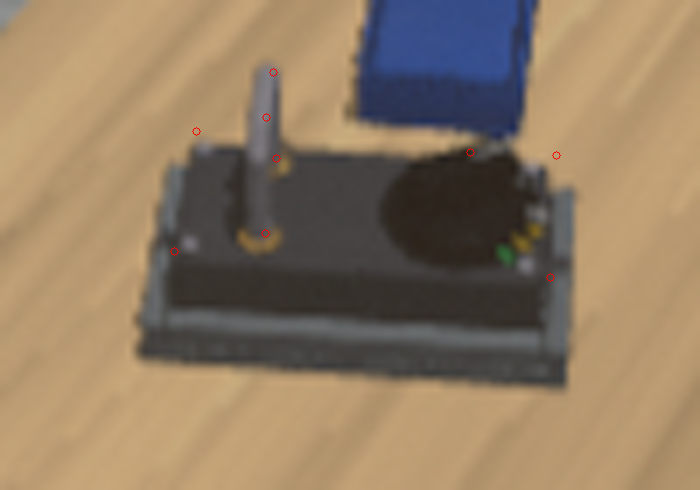

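```bash
cat >> h.py <<'E'
def plan(target,yaw=None):
    s=read_state();R=np.array(s['tcp_rot']);p=np.array(s['eef_pos'])
    print('t',s['t'],'pos',p.round(4),'yaw_y',np.degrees(np.arctan2(R[1,1],R[0,1])).round(2),'q',np.round(s['qpos'],1),'w',round(s['gripper_width'],4),'F',np.round(s['force'],1),'xdown',R[:,0].round(4))
    print('tool delta',(R.T@(np.array(target)-p)).round(4))
    if yaw is not None: print('cw turn rad',np.radians((np.degrees(np.arctan2(R[1,1],R[0,1]))-yaw+180)%360-180).round(4))
E
python3 - <<'E'
from h import *
plan((.511,-.049,.36),-40)
s=read_state();d=snapshot('wrist');c=-d['R'].T@d['t'];print(np.array(s['tcp_rot']).T@(c-s['eef_pos']), (d['R']@s['tcp_rot']).round(3),d['fovy'])
E
```

```text
t 0.3 pos [ 0.1768 -0.5993  0.2479] yaw_y -73.57 q [-80.4   3.   92.4   0.   84.6  -6.8] w 0.0854 F [-0.3  0.   0.8] xdown [-1.e-04  7.e-04 -1.e+00]
tool delta [-0.1118 -0.4333 -0.4762]
cw turn rad -0.5858
[-0.12561557 -0.00046554 -0.07949314] [[-0.001  1.    -0.001]
 [-0.309  0.001  0.951]
 [ 0.951  0.001  0.309]] 70.29684663236968
```

Request:
play_rows(
  deltas=[
    [[-0.04, -0.02, -0.02, 0, 0, 0, -1], [-0.04, -0.03, -0.035, 0, 0, 0, -1], [-0.03, -0.03, -0.035, 0, 0, 0, -1], [0, -0.03, -0.035, 0, 0, 0, -1], [0, -0.03, -0.035, 0, 0, 0, -1]],
  ],
)

```text
t: 0.98
eef_pos: [0.2914, -0.4188, 0.3592]
tcp_rot: [[0.001, 0.283, -0.959], [-0.002, -0.959, -0.283], [-1.0, 0.002, -0.0]]
force: [0.2, -0.5, -0.2]
gripper_width: 0.0851
```

Request:
play_rows(
  deltas=[
    [[0, -0.035, -0.038, 0, 0, 0, -1], [0, -0.035, -0.038, 0, 0, 0, -1], [0, -0.035, -0.038, 0, 0, 0, -1], [0, -0.035, -0.038, 0, 0, 0, -1], [0, -0.035, -0.038, 0, 0, 0, -1]],
  ],
)

```text
t: 1.6
eef_pos: [0.424, -0.1968, 0.3585]
tcp_rot: [[0.001, 0.283, -0.959], [-0.0, -0.959, -0.283], [-1.0, 0.001, -0.001]]
force: [0.5, -0.9, -0.6]
gripper_width: 0.0855
```

Request:
play_rows(
  deltas=[
    [[0, -0.035, -0.038, -0.117, 0, 0, -1], [0, -0.035, -0.038, -0.117, 0, 0, -1], [0, -0.03, -0.03, -0.117, 0, 0, -1], [0, -0.015, -0.02, -0.117, 0, 0, -1], [0, 0, 0, -0.117, 0, 0, -1]],
  ],
)

```text
t: 2.22
eef_pos: [0.4896, -0.0402, 0.3583]
tcp_rot: [[0.0, 0.77, -0.638], [0.0, -0.638, -0.77], [-1.0, -0.0, -0.0]]
force: [0.3, -0.0, 0.0]
gripper_width: 0.0851
```

Run:
```python
from h import *
plan((.511,-.049,.30),-40)
d=snapshot('wrist');crop(d,'w1.png',0,0,560,420,1.4)
print(proj(d,[(.5112,-.0488,.183)]))
```

```text
t 2.225 pos [ 0.4896 -0.0402  0.3583] yaw_y -39.64 q [-13.4 -17.9 101.1   0.   96.8  26.3] w 0.0851 F [ 0.3 -0.   0. ] xdown [ 1.e-04  3.e-04 -1.e+00]
tool delta [ 0.0583  0.0221 -0.0069]
cw turn rad 0.0062
[[299.99659967 188.39072055]]
```

View pics/w1.png

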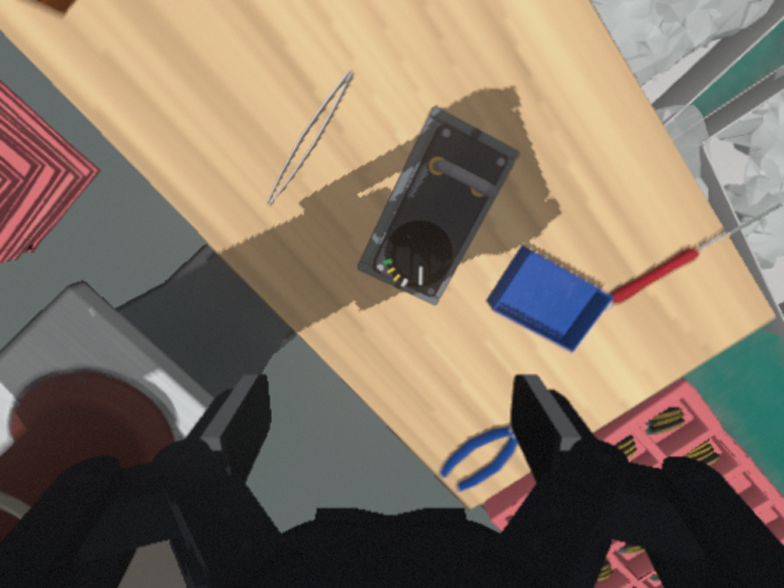

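Run:
```python
from h import *
d=snapshot('wrist');crop(d,'w1c.png',250,70,125,150,5)
```

```text
(no output)
```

View pics/w1c.png

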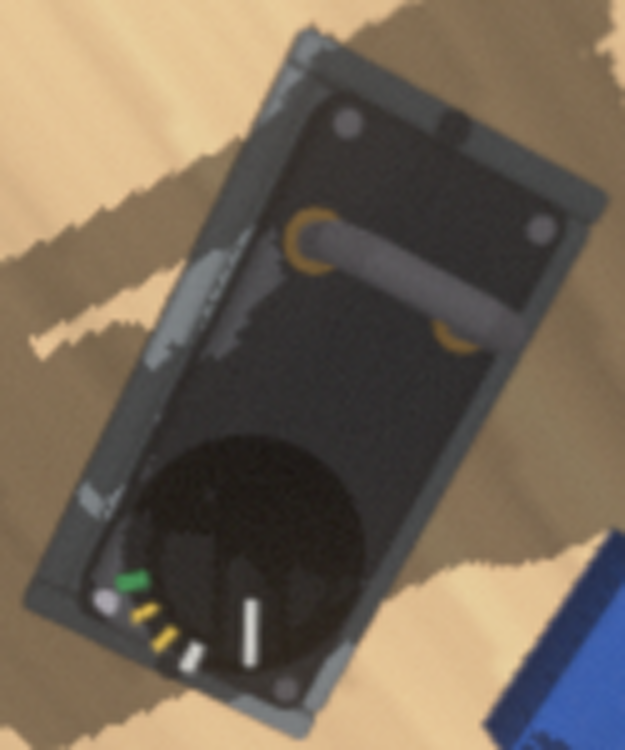

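```bash
cat > m.py <<'E'
from h import *
from scipy.optimize import least_squares
d=snapshot('wrist')
def full(p): return (np.array(p,float)+.5)/5-.5+[250,70]
px=full([(312,28),(606,195),(308,735),(28,600)])
print(back(d,px,.135))
L=np.array([(72,39),(72,-39),(-72,-39),(-72,39)])/1000
def T(q,l): c,s=np.cos(q[2]),np.sin(q[2]); return l@np.array([[c,s],[-s,c]])+q[:2]
r=least_squares(lambda q:(proj(d,np.c_[T(q,L),np.full(4,.135)])-px).ravel(),[.54,-.03,.4]);q=r.x
print(q,np.degrees(q[2]),r.fun)
for n,p,z in [('zero',(192,656),.157),('ptr_in',(251,600),.183),('ptr_out',(250,666),.183),('collarL',(313,240),.157),('green',(133,581),.157),('s1',(348,123),.157),('s2',(541,229),.157),('s3',(285,688),.157),('s4',(105,601),.157)]:
    w=back(d,[full(p)],z)[0]; l=(w[:2]-q[:2])@np.array([[np.cos(q[2]),-np.sin(q[2])],[np.sin(q[2]),np.cos(q[2])]])
    print(n,w,l*1000)
E
python3 m.py
```

```text
[[ 0.59348311  0.02730891  0.135     ]
 [ 0.62248493 -0.04096944  0.135     ]
 [ 0.49447442 -0.09817486  0.135     ]
 [ 0.46401864 -0.02795289  0.135     ]]
[ 0.54325695 -0.03523577  0.40999992] 23.49126502641376 [-0.91460729 -1.68776816  2.45860137 -0.47290899 -0.32470957  1.7296299
 -1.34339852  1.34954073]
zero [ 0.48883673 -0.05877036  0.157     ] [-59.29102179   0.10834008]
ptr_in [ 0.50996911 -0.0510519   0.183     ] [-36.83341929  -1.23645983]
ptr_out [ 0.5009062 -0.0620403  0.183    ] [-49.52528264  -7.70159469]
collarL [ 0.56548499 -0.00519035  0.157     ] [32.36219093 18.69498163]
green [ 0.48978029 -0.03676913  0.157     ] [-49.65576405  19.91001504]
s1 [0.58491083 0.00815884 0.157     ] [55.49914615 23.19448457]
s2 [ 0.60318553 -0.03398516  0.157     ] [ 55.46026067 -22.74112666]
s3 [ 0.50035411 -0.07836491  0.157     ] [-56.53875926 -22.45316043]
s4 [ 0.48198136 -0.03624598  0.157     ] [-56.59979363  23.49853422]
```

Run:
```python
from h import *
plan((.512,-.0485,.186),-40)
```

```text
t 2.375 pos [ 0.4894 -0.0418  0.3583] yaw_y -40.13 q [-13.6 -18.  101.2  -0.   96.8  26.6] w 0.0854 F [-0.6 -0.2  0.1] xdown [ 1.e-04 -0.e+00 -1.e+00]
tool delta [ 0.1723  0.0216 -0.0094]
cw turn rad -0.0023
```

Request:
play_rows(
  deltas=[
    [[0.03, 0.011, -0.005, 0, 0, 0, -1], [0.04, 0.0106, -0.0044, 0, 0, 0, -1], [0.04, 0, 0, 0, 0, 0, -1], [0.03, 0, 0, 0, 0, 0, -1], [0.01, 0, 0, 0, 0, 0, -1]],
  ],
  newtons=30,
)

```text
t: 3.0
eef_pos: [0.5107, -0.0488, 0.2059]
tcp_rot: [[-0.004, 0.764, -0.645], [0.001, -0.645, -0.764], [-1.0, -0.004, 0.002]]
force: [-0.2, 0.2, 1.2]
gripper_width: 0.0854
```

Run:
```python
from h import *
plan((.512,-.0485,.186),-40)
d=snapshot('wrist');crop(d,'w2.png',0,0,560,420,1.4)
```

```text
t 3.0 pos [ 0.5107 -0.0488  0.2059] yaw_y -40.18 q [-13.8 -10.7 109.6  -0.   81.4  26.4] w 0.0854 F [-0.2  0.2  1.2] xdown [-3.8e-03  9.0e-04 -1.0e+00]
tool delta [ 0.0199  0.0008 -0.0011]
cw turn rad -0.0032
```

View pics/w2.png

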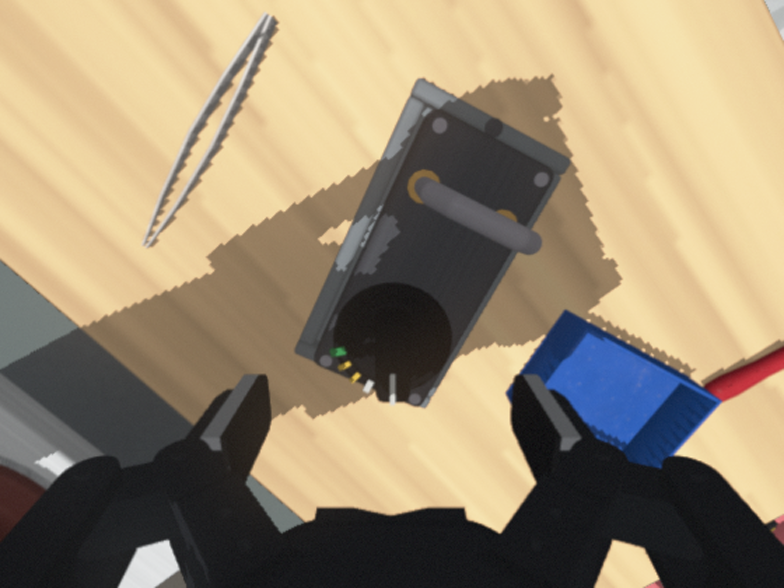

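Request:
play_rows(
  deltas=[
    [[0.01, 0, 0, 0, 0, 0, -1], [0, 0, 0, 0, 0, 0, -1]],
  ],
)

```text
t: 3.3
eef_pos: [0.5122, -0.0488, 0.1988]
tcp_rot: [[0.001, 0.765, -0.644], [-0.0, -0.644, -0.765], [-1.0, 0.001, -0.0]]
force: [0.9, -0.2, -0.1]
gripper_width: 0.0854
```

Request:
play_rows(
  deltas=[
    [[0.012, 0, 0, 0, 0, 0, -1], [0, 0, 0, 0, 0, 0, 0], [0, 0, 0, 0, 0, 0, 0.5], [0, 0, 0, 0, 0, 0, 1], [0, 0, 0, 0, 0, 0, 1]],
  ],
  newtons=30,
)

```text
t: 3.92
eef_pos: [0.512, -0.0487, 0.1867]
tcp_rot: [[0.0, 0.765, -0.643], [-0.0, -0.643, -0.765], [-1.0, 0.0, -0.0]]
force: [-1.1, 0.1, 10.6]
gripper_width: 0.0129
```

Request:
play_rows(
  deltas=[
    [[0, 0, 0, 0, 0, 0, 1], [0, 0, 0, 0, 0, 0, 1]],
  ],
)

```text
t: 4.18
eef_pos: [0.5121, -0.0487, 0.1867]
tcp_rot: [[0.0, 0.766, -0.643], [-0.0, -0.643, -0.766], [-1.0, 0.0, -0.0]]
force: [-0.9, -0.2, 2.3]
gripper_width: 0.013
```

Run:
```python
from h import *
plan((.512,-.0485,.186),-40)
d=snapshot('wrist');crop(d,'w3.png',190,150,180,190,4)
```

```text
t 4.175 pos [ 0.5121 -0.0487  0.1867] yaw_y -40.05 q [-13.7  -9.7 110.6  -0.   79.1  26.3] w 0.013 F [-0.9 -0.2  2.3] xdown [ 4.e-04 -2.e-04 -1.e+00]
tool delta [ 0.0007 -0.0002 -0.0001]
cw turn rad -0.0008
```

View pics/w3.png

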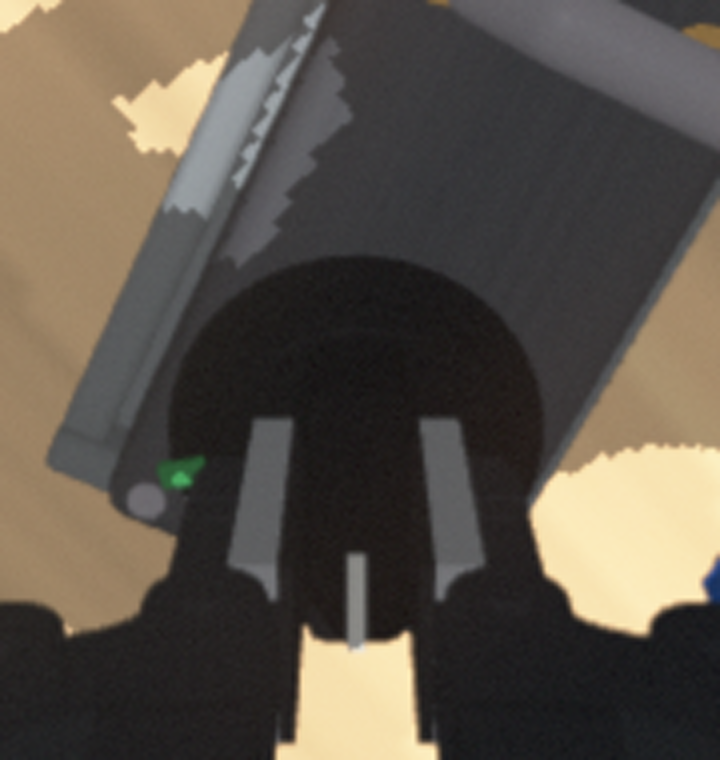

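Request:
play_rows(
  deltas=[
    [[0, 0, 0, 0.1, 0, 0, 1], [0, 0, 0, 0.12, 0, 0, 1], [0, 0, 0, 0.12, 0, 0, 1], [0, 0, 0, 0.1, 0, 0, 1], [0, 0, 0, 0.022, 0, 0, 1]],
  ],
)

```text
t: 4.85
eef_pos: [0.5119, -0.0485, 0.1867]
tcp_rot: [[-0.0, 0.399, -0.917], [0.0, -0.917, -0.399], [-1.0, -0.0, -0.0]]
force: [-2.9, 1.6, 4.1]
gripper_width: 0.0131
```

Request:
play_rows(
  deltas=[
    [[0, 0, 0, 0, 0, 0, 1], [0, 0, 0, 0, 0, 0, 1], [0, 0, 0, 0, 0, 0, 1]],
  ],
)

```text
t: 5.22
eef_pos: [0.5119, -0.0485, 0.1867]
tcp_rot: [[-0.0, 0.399, -0.917], [0.0, -0.917, -0.399], [-1.0, -0.0, -0.0]]
force: [-3.0, 1.3, 4.9]
gripper_width: 0.0131
```

Run:
```python
from h import *
plan((.512,-.0485,.186),-66.45)
print(read_state()['moment'])
d=snapshot('wrist');crop(d,'w4.png',190,130,180,210,3.5)
```

```text
t 5.225 pos [ 0.5119 -0.0485  0.1867] yaw_y -66.47 q [-13.7  -9.7 110.6   0.   79.1  52.7] w 0.0131 F [-3.   1.3  4.9] xdown [-0.e+00  4.e-04 -1.e+00]
tool delta [ 0.0007  0.     -0.    ]
cw turn rad -0.0003
[ 0.31125514  0.4895773  -0.04782421]
```

View pics/w4.png

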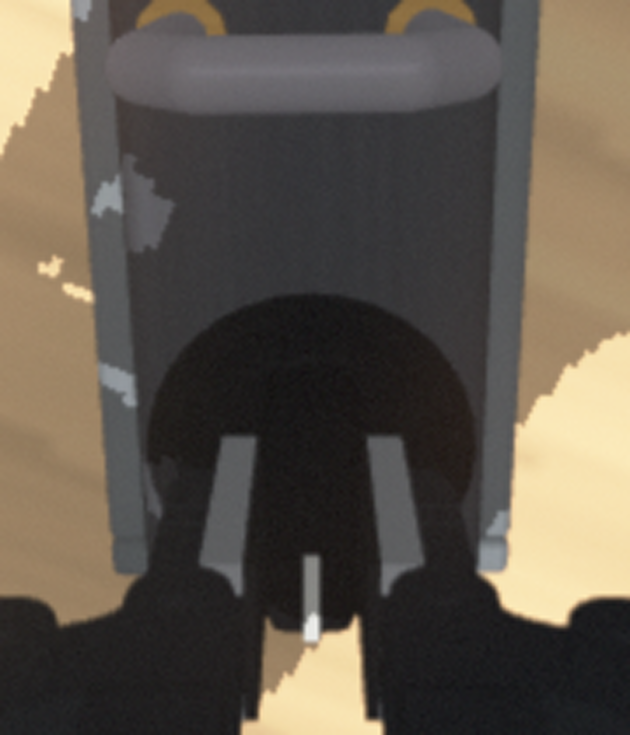

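Request:
play_rows(
  deltas=[
    [[0, 0, 0, 0, 0, 0, 1], [0, 0, 0, 0, 0, 0, 1], [0, 0, 0, 0, 0, 0, 1], [0, 0, 0, 0, 0, 0, 1], [0, 0, 0, 0, 0, 0, 1]],
  ],
)

```text
t: 5.9
eef_pos: [0.5119, -0.0485, 0.1867]
tcp_rot: [[-0.0, 0.399, -0.917], [0.0, -0.917, -0.399], [-1.0, -0.0, -0.0]]
force: [-3.1, 1.6, 5.5]
gripper_width: 0.0134
```

Request:
play_rows(
  deltas=[
    [[0, 0, 0, 0.08, 0, 0, 1], [0, 0, 0, 0.1, 0, 0, 1], [0, 0, 0, 0.1, 0, 0, 1], [0, 0, 0, 0.1, 0, 0, 1], [0, 0, 0, 0.1, 0, 0, 1]],
  ],
)

```text
t: 6.52
eef_pos: [0.5119, -0.0482, 0.1867]
tcp_rot: [[-0.0, -0.072, -0.997], [0.001, -0.997, 0.072], [-1.0, -0.001, 0.0]]
force: [-2.3, 3.0, 5.3]
gripper_width: 0.013
```

Request:
play_rows(
  deltas=[
    [[0, 0, 0, 0.1, 0, 0, 1], [0, 0, 0, 0.1, 0, 0, 1], [0, 0, 0, 0.1, 0, 0, 1], [0, 0, 0, 0.1, 0, 0, 1], [0, 0, 0, 0.02, 0, 0, 1]],
  ],
)

```text
t: 7.15
eef_pos: [0.512, -0.0481, 0.1867]
tcp_rot: [[0.0, -0.471, -0.882], [0.001, -0.882, 0.471], [-1.0, -0.001, 0.001]]
force: [-1.4, 2.6, 4.8]
gripper_width: 0.0131
```

Request:
play_rows(
  deltas=[
    [[0, 0, 0, 0, 0, 0, 1], [0, 0, 0, 0, 0, 0, 1], [0, 0, 0, 0, 0, 0, 1]],
  ],
)

```text
t: 7.52
eef_pos: [0.512, -0.0481, 0.1867]
tcp_rot: [[0.0, -0.47, -0.883], [0.001, -0.883, 0.47], [-1.0, -0.001, 0.0]]
force: [-2.0, 3.4, 4.6]
gripper_width: 0.0131
```

Run:
```python
from h import *
plan((.512,-.0485,.186),-66.45)
print(read_state()['moment'])
d=snapshot('wrist');crop(d,'w5.png',0,0,560,420,1.4)
```

```text
t 7.525 pos [ 0.512  -0.0481  0.1867] yaw_y -118.02 q [-1.370e+01 -9.700e+00  1.106e+02  1.000e-01  7.910e+01  1.043e+02] w 0.0131 F [-2.   3.4  4.6] xdown [ 2.0e-04  1.4e-03 -1.0e+00]
tool delta [ 0.0007  0.0004 -0.0002]
cw turn rad -0.9001
[0.49153169 0.40705591 0.02114249]
```

View pics/w5.png

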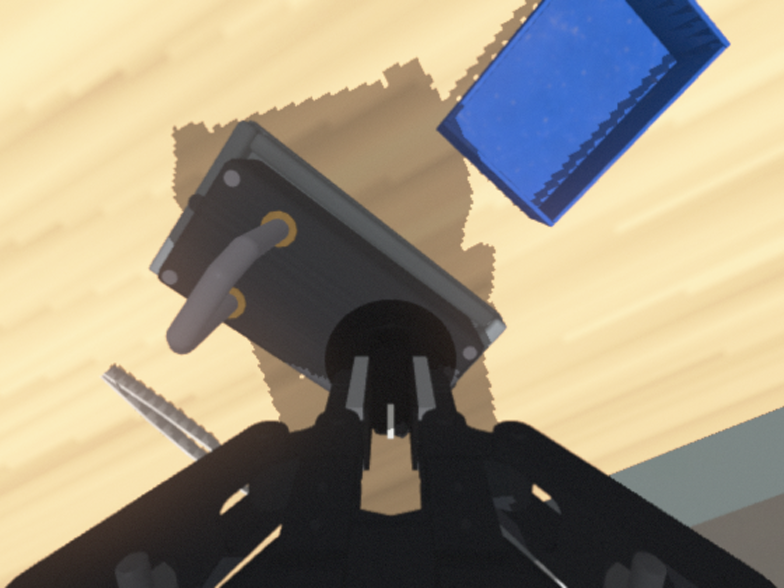

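Request:
play_rows(
  deltas=[
    [[0, 0, 0, 0, 0, 0, 0], [0, 0, 0, 0, 0, 0, 0], [0, 0, 0, 0, 0, 0, 0], [-0.015, 0, 0, 0, 0, 0, 0], [-0.03, 0, 0, 0, 0, 0, 0]],
  ],
)

```text
t: 8.2
eef_pos: [0.5112, -0.0486, 0.2311]
tcp_rot: [[-0.003, -0.471, -0.882], [0.001, -0.882, 0.471], [-1.0, 0.001, 0.003]]
force: [-0.0, -0.7, -0.4]
gripper_width: 0.0429
```

Request:
play_rows(
  deltas=[
    [[-0.04, 0, 0, 0, 0, 0, 0], [-0.02, 0, 0, 0, 0, 0, 0], [0, 0, 0, 0, 0, 0, 0]],
  ],
)

```text
t: 8.57
eef_pos: [0.5128, -0.0489, 0.2936]
tcp_rot: [[0.004, -0.471, -0.882], [-0.001, -0.882, 0.471], [-1.0, -0.001, -0.004]]
force: [0.5, -1.0, 0.2]
gripper_width: 0.0428
```

Run:
```python
from h import *
s=22; import math
a=math.radians(23.5)
plan((.5423+.033*math.cos(a),-.0352+.033*math.sin(a),.205),-156.5)
d=snapshot('wrist');crop(d,'w6.png',90,60,250,220,3)
```

```text
t 8.575 pos [ 0.5128 -0.0489  0.2936] yaw_y -118.09 q [-13.7 -13.7 103.8  -0.   89.7 104.4] w 0.0428 F [ 0.5 -1.   0.2] xdown [ 0.0041 -0.001  -1.    ]
tool delta [ 0.0888 -0.0517 -0.0397]
cw turn rad 0.6704
```

View pics/w6.png

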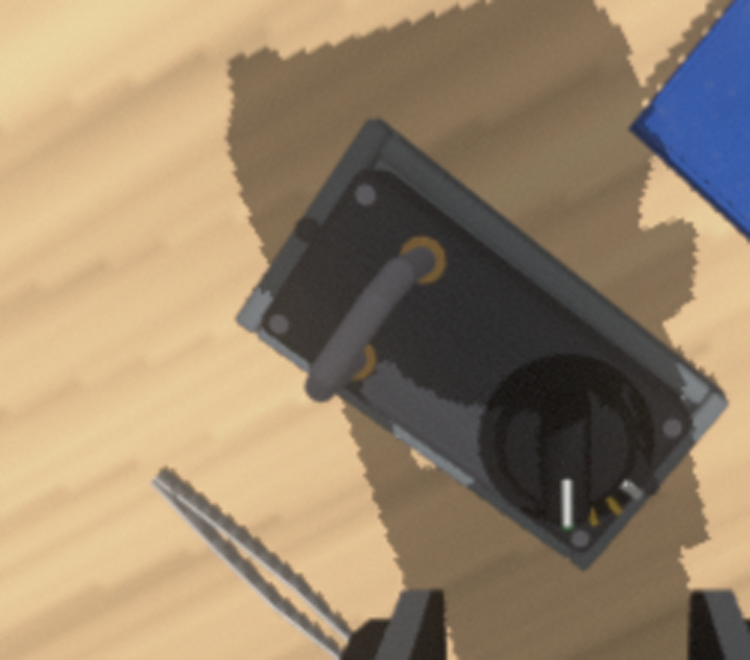

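Run:
```python
from h import *
import math
from scipy.optimize import least_squares
d=snapshot('wrist')
def full(p): return (np.array(p,float)+.5)/3-.5+[90,60]
px=full([(365,195),(279,323),(672,428),(580,538)])
L=np.array([(56,-23),(56,23),(-56,-23),(-56,23)])/1000
def T(q,l): c,s=np.cos(q[2]),np.sin(q[2]); return l@np.array([[c,s],[-s,c]])+q[:2]
r=least_squares(lambda q:(proj(d,np.c_[T(q,L),np.full(4,.157)])-px).ravel(),[.54,-.03,.4]);q=r.x
print(q,np.degrees(q[2]),r.fun)
P=back(d,[full(p) for p in [(566,480),(568,527)]],.183);v=P[1]-P[0]
print('dial q', (q[2]+np.pi-math.atan2(v[1],v[0])+np.pi)%(2*np.pi)-np.pi)
b=[full((415,262)),full((325,390))]
print('bow',T(q,np.array([[.033,0]])), back(d,b,.203).mean(0))
```

```text
[ 0.54160295 -0.0345819   0.42585515] 24.399702925972647 [-0.14391176 -0.66407099 -0.69419386  0.16521027  0.66010797  0.18086634
  0.22982445  0.58343479]
dial q 0.8751653050200598
bow [[ 0.57165559 -0.02094961]] [ 0.57176336 -0.02623327  0.203     ]
```

Request:
play_rows(
  deltas=[
    [[0, 0, 0, 0.1, 0, 0, 0], [0, 0, 0, 0.15, 0, 0, 0], [0, 0, 0, 0.15, 0, 0, 0], [0, 0, 0, 0.15, 0, 0, 0], [0, 0, 0, 0.11, 0, 0, 0]],
  ],
)

```text
t: 9.3
eef_pos: [0.511, -0.0485, 0.2886]
tcp_rot: [[-0.004, -0.914, -0.405], [0.001, -0.405, 0.914], [-1.0, 0.003, 0.003]]
force: [-0.3, -0.1, 0.7]
gripper_width: 0.0428
```

Request:
play_rows(
  deltas=[
    [[0, 0, 0, 0, 0, 0, 0]],
  ],
)

```text
t: 9.43
eef_pos: [0.5112, -0.0485, 0.289]
tcp_rot: [[-0.004, -0.912, -0.409], [0.001, -0.409, 0.912], [-1.0, 0.003, 0.002]]
force: [0.0, 0.9, -0.1]
gripper_width: 0.0425
```

Run:
```python
from h import *
plan((.572,-.0215,.26),-156)
```

```text
t 9.425 pos [ 0.5112 -0.0485  0.289 ] yaw_y -155.83 q [-13.7 -13.6 104.1  -0.   89.7 142.1] w 0.0425 F [ 0.   0.9 -0.1] xdown [-3.6e-03  9.0e-04 -1.0e+00]
tool delta [ 0.0288 -0.0666 -0.0004]
cw turn rad 0.003
```

Request:
play_rows(
  deltas=[
    [[0, -0.033, 0, 0, 0, 0, 0], [0.015, -0.033, 0, 0, 0, 0, 0], [0.015, 0, 0, 0, 0, 0, 0], [0, 0, 0, 0, 0, 0, 0]],
  ],
)

```text
t: 9.93
eef_pos: [0.5706, -0.0216, 0.2582]
tcp_rot: [[-0.006, -0.912, -0.409], [0.001, -0.409, 0.912], [-1.0, 0.005, 0.003]]
force: [-0.3, 0.2, -0.2]
gripper_width: 0.0423
```

Run:
```python
from h import *
plan((.572,-.0215,.205),-156)
d=snapshot('wrist');crop(d,'w7.png',0,0,560,420,1.4)
print(proj(d,[(.572,-.0215,.203)])*1.4)
d=snapshot('scene');crop(d,'s7.png',220,120,140,120,5)
```

```text
t 9.925 pos [ 0.5706 -0.0216  0.2582] yaw_y -155.84 q [ -9.6  -4.5  98.9  -0.   85.9 146.2] w 0.0423 F [-0.3  0.2 -0.2] xdown [-5.6e-03  7.0e-04 -1.0e+00]
tool delta [ 0.0532 -0.0016 -0.0006]
cw turn rad 0.0028
[[387.26038589 335.80515073]]
```

View pics/w7.png

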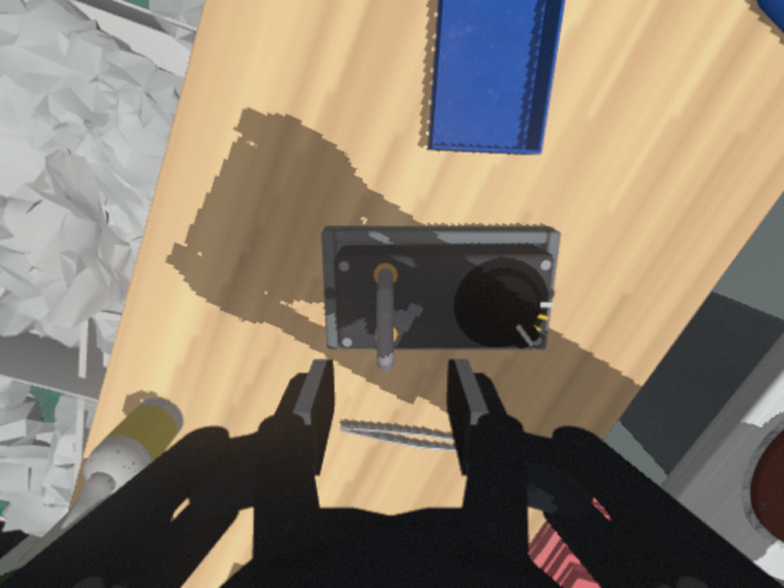

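View pics/s7.png

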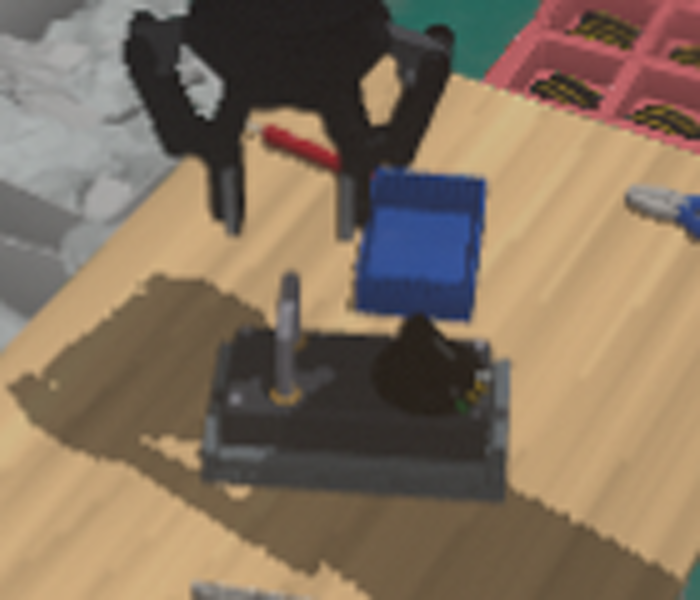

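Request:
play_rows(
  deltas=[
    [[0.02, -0.001, 0, 0, 0, 0, 0], [0.02, 0, 0, 0, 0, 0, 0], [0.014, 0, 0, 0, 0, 0, 0], [0, 0, 0, 0, 0, 0, 0], [0, 0, 0, 0, 0, 0, 0]],
  ],
)

```text
t: 10.65
eef_pos: [0.5734, -0.0214, 0.2077]
tcp_rot: [[0.001, -0.913, -0.408], [-0.0, -0.408, 0.913], [-1.0, -0.001, -0.0]]
force: [0.9, 0.9, 0.7]
gripper_width: 0.0421
```

Run:
```python
from h import *
plan((.572,-.0215,.203),-156)
d=snapshot('wrist');crop(d,'w8.png',0,0,560,420,1.4)
```

```text
t 10.65 pos [ 0.5734 -0.0214  0.2077] yaw_y -155.9 q [ -9.6  -2.3 101.7  -0.   80.6 146.3] w 0.0421 F [0.9 0.9 0.7] xdown [ 6.e-04 -1.e-04 -1.e+00]
tool delta [0.0047 0.0013 0.0004]
cw turn rad 0.0017
```

View pics/w8.png

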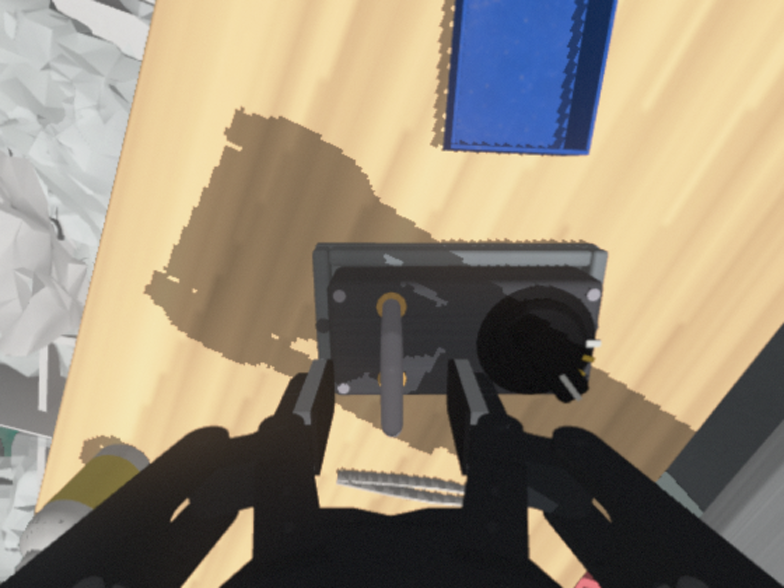

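Request:
play_rows(
  deltas=[
    [[0.004, 0, 0, 0, 0, 0, 0], [0, 0, 0, 0, 0, 0, 0.5], [0, 0, 0, 0, 0, 0, 1], [0, 0, 0, 0, 0, 0, 1], [0, 0, 0, 0, 0, 0, 1]],
  ],
  newtons=60,
)

```text
t: 11.32
eef_pos: [0.5731, -0.0214, 0.2035]
tcp_rot: [[-0.0, -0.913, -0.408], [-0.0, -0.408, 0.913], [-1.0, 0.0, -0.0]]
force: [-0.6, -0.0, 2.6]
gripper_width: 0.0062
```

Request:
play_rows(
  deltas=[
    [[0, 0, 0, 0, 0, 0, 1], [0, 0, 0, 0, 0, 0, 1]],
  ],
)

```text
t: 11.58
eef_pos: [0.5731, -0.0213, 0.2036]
tcp_rot: [[-0.0, -0.913, -0.408], [-0.0, -0.408, 0.913], [-1.0, 0.0, -0.0]]
force: [-2.7, 0.5, 3.0]
gripper_width: 0.0057
```

Run:
```python
from h import *
plan((.572,-.0215,.203),-156)
d=snapshot('wrist');crop(d,'w9.png',0,0,560,420,1.4)
d=snapshot('scene');crop(d,'s9.png',220,120,140,120,5)
```

```text
t 11.575 pos [ 0.5731 -0.0213  0.2036] yaw_y -155.9 q [ -9.6  -2.2 102.   -0.   80.2 146.3] w 0.0057 F [-2.7  0.5  3. ] xdown [-0.e+00 -1.e-04 -1.e+00]
tool delta [0.0006 0.0011 0.0003]
cw turn rad 0.0017
```

View pics/w9.png

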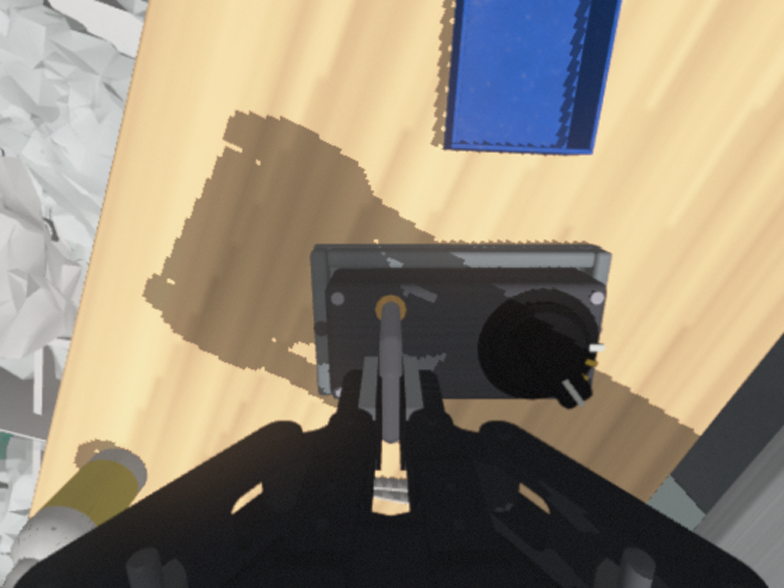

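View pics/s9.png

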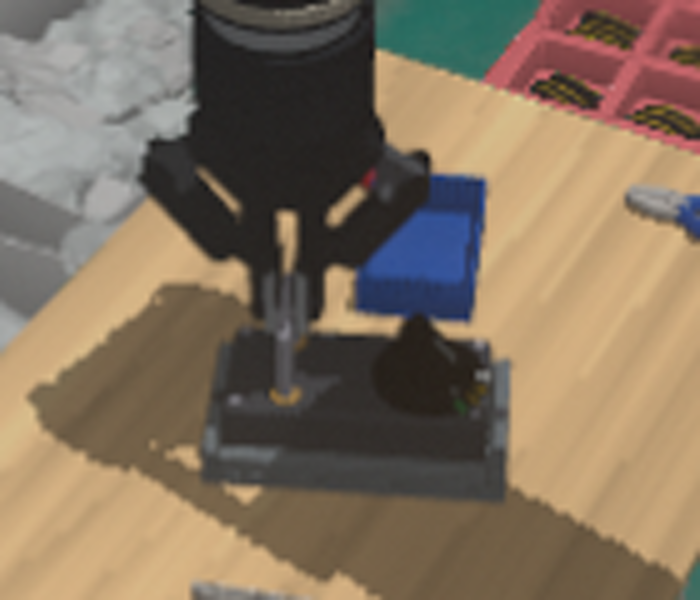

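Request:
play_rows(
  deltas=[
    [[-0.005, 0, 0, 0, 0, 0, 1], [-0.005, 0, 0, 0, 0, 0, 1], [-0.007, 0, 0, 0, 0, 0, 1], [0, 0, 0, 0, 0, 0, 1], [0, 0, 0, 0, 0, 0, 1]],
  ],
)

```text
t: 12.3
eef_pos: [0.5735, -0.0213, 0.2206]
tcp_rot: [[0.001, -0.913, -0.408], [-0.0, -0.408, 0.913], [-1.0, -0.001, -0.001]]
force: [1.7, -0.2, -0.3]
gripper_width: 0.0057
```

Request:
play_rows(
  deltas=[
    [[-0.005, 0, 0, 0, 0, 0, 1], [-0.005, 0, 0, 0, 0, 0, 1], [-0.005, 0, 0, 0, 0, 0, 1], [0, 0, 0, 0, 0, 0, 1], [0, 0, 0, 0, 0, 0, 1]],
  ],
)

```text
t: 12.92
eef_pos: [0.573, -0.0213, 0.2351]
tcp_rot: [[-0.0, -0.913, -0.408], [0.0, -0.408, 0.913], [-1.0, 0.0, 0.0]]
force: [0.4, 0.2, -4.0]
gripper_width: 0.0061
```

Run:
```python
from h import *
plan((.572,-.0215,.203),-156)
d=snapshot('scene');crop(d,'s10.png',220,120,140,120,5)
```

```text
t 12.925 pos [ 0.573  -0.0213  0.2351] yaw_y -155.9 q [ -9.6  -3.5 100.2  -0.   83.3 146.3] w 0.0061 F [ 0.4  0.2 -4. ] xdown [-3.e-04  1.e-04 -1.e+00]
tool delta [0.0321 0.001  0.0002]
cw turn rad 0.0017
```

View pics/s10.png

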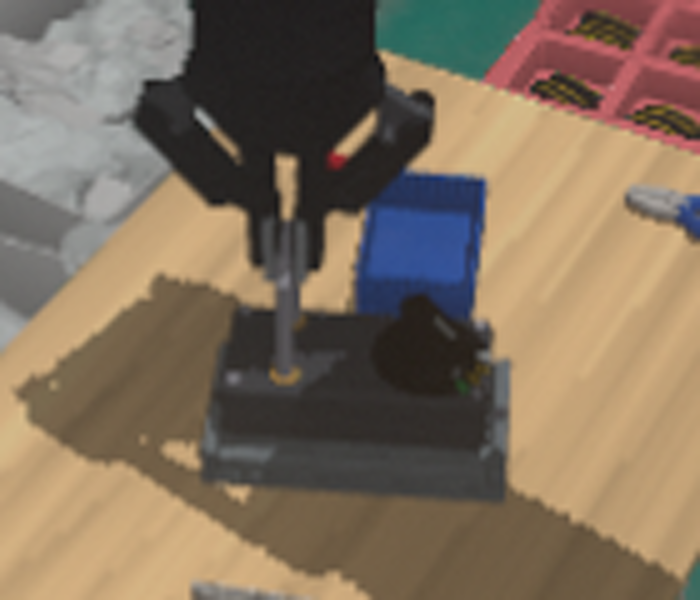

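Request:
play_rows(
  deltas=[
    [[-0.008, 0, 0, 0, 0, 0, 1], [-0.012, 0, 0, 0, 0, 0, 1], [-0.015, 0, 0, 0, 0, 0, 1], [-0.018, 0, 0, 0, 0, 0, 1], [-0.02, 0, 0, 0, 0, 0, 1]],
  ],
)

```text
t: 13.6
eef_pos: [0.5732, -0.0213, 0.3101]
tcp_rot: [[0.001, -0.913, -0.408], [-0.0, -0.408, 0.913], [-1.0, -0.001, -0.0]]
force: [0.2, -0.4, -4.0]
gripper_width: 0.0057
```

Request:
play_rows(
  deltas=[
    [[-0.02, 0, 0, 0, 0, 0, 1], [-0.015, 0, 0, 0, 0, 0, 1], [-0.01, 0, 0, 0, 0, 0, 1], [-0.005, 0, 0, 0, 0, 0, 1], [0, 0, 0, 0, 0, 0, 1]],
  ],
)

```text
t: 14.22
eef_pos: [0.5731, -0.0213, 0.3582]
tcp_rot: [[-0.0, -0.913, -0.408], [0.0, -0.408, 0.913], [-1.0, 0.0, 0.0]]
force: [0.6, -0.1, -4.1]
gripper_width: 0.0056
```

Request:
play_rows(
  deltas=[
    [[0, 0, 0, 0, 0, 0, 1], [0, 0, 0, 0, 0, 0, 1], [0, 0, 0, 0, 0, 0, 1], [0, 0, 0, 0, 0, 0, 1], [0, 0, 0, 0, 0, 0, 1]],
  ],
)

```text
t: 14.85
eef_pos: [0.5731, -0.0213, 0.3583]
tcp_rot: [[-0.0, -0.913, -0.408], [-0.0, -0.408, 0.913], [-1.0, 0.0, -0.0]]
force: [0.1, 0.2, -3.9]
gripper_width: 0.0056
```

Run:
```python
from h import *
plan((.572,-.0215,.36),-156)
d=snapshot('scene');crop(d,'s11.png',200,60,180,160,4)
d=snapshot('wrist');crop(d,'w11.png',0,0,560,420,1.4)
```

```text
t 14.85 pos [ 0.5731 -0.0213  0.3583] yaw_y -155.9 q [ -9.6  -6.4  91.3  -0.   95.1 146.3] w 0.0056 F [ 0.1  0.2 -3.9] xdown [-0. -0. -1.]
tool delta [-0.0017  0.0011  0.0003]
cw turn rad 0.0017
```

View pics/s11.png

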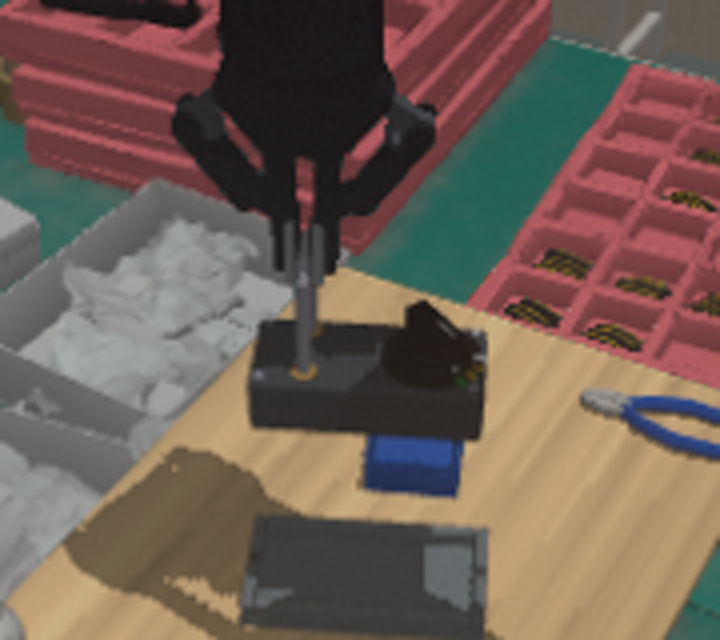

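View pics/w11.png

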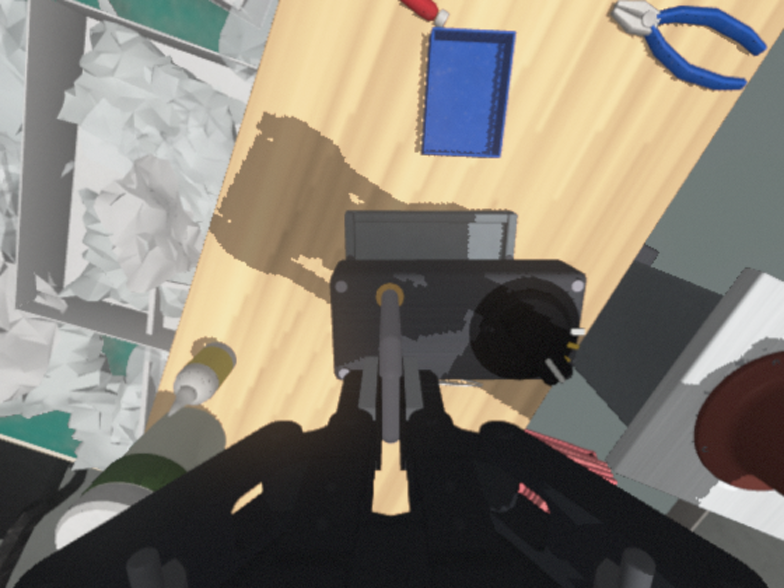

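```bash
python3 -c "
from bench import *
print(job_done())"
```

```text
the job is handed in; nothing more can be done
None
```

The lock is open and hanging from its shackle in the gripper, and I have handed the job in. It reported no verdict.

**What I did:**
1. I gripped the dial bar and turned it clockwise from about -0.46 rad to the white mark, then held it there for about 1 s.
2. I turned it on by 0.90 rad to green, with the lock still in its cradle, and let go.
3. I gripped the shackle's top bar with 60 N, pulled the shackle out and lifted the lock straight up.

**Last checks:**
- **Dial:** after I released it, the wrist picture gave about 0.88 rad. In the hanging picture the pointer still looked to be at green, but I did not measure it again.
- **Height:** I worked out the underside at about 14 cm above the platform from how far the arm rose, less the 18 mm shackle travel. I did not measure it in a picture.
- **Hold:** the lock looked level and clear of the cradle. The arm was still and carried a steady load of about 4 N.
- **Shackle:** it looked open in the pictures, and the lock lifted by it. I did not measure how far it was pulled out.
- **Other things on the platform:** nothing I did touched them, and the ones I could see in the last pictures looked in place. I did not measure their positions.

None of these checks failed. The two cameras placed the lock within about 2 mm of each other. One rough reading of the shackle bar's position differed by about 5 mm from the fit I used, because the bar's ends were hard to pick out in the picture.

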